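# Raise the ladder section of a lab lifting stand onto its catch

### The arm

A 6-joint arm with a two-finger parallel gripper is mounted at the origin on the work surface. World frame = base frame: x ahead of the robot, y to its left, z up, the work surface at z = 0. Lengths are in mm, angles in degrees, forces in N, time in s.
With the tool pointing down it reaches from about 350 to 850 mm from the base axis. Payload 8.1 kg.
Tool frame: the origin (TCP) lies midway between the tips of the shut fingers; the grasp point (between the pads) lies 19 mm behind it; z points along the fingers, y is the line along which they close (so a half turn about z gives the same grasp; the last joint's range is limited). The gripper opens to 85 mm and grips with 20 to 120 N. Pads are 22 mm wide; open, the fingers measure 114 mm over their backs; the gripper's body (76 mm by 85 mm) begins 54 mm behind the grasp point. The pads swing forward as they close: fully open they stand 13 mm farther back than shut.
Start: joints at [65.065, 7.471, 85.268, -0, 87.261, -4.893], TCP at [205.605, 563.677, 231.292] pointing down, gripper open.
Joint ranges: [-169.43, 169.43], [-51.17, 129.36], [1.28, 143.12], [-76.62, 256.62], [0, 156.53], [-152.29, 152.29]. Speed limits (degrees/s): [136.94, 136.94, 159.86, 180, 180, 180].

### API

Orientations are given as [roll, pitch, yaw] about the fixed x, y, z axes, in that order (R = Rz(yaw) Ry(pitch) Rx(roll)).
In Python, from bench import sense, snapshot, order, finder gives the robot as it stands.
- The arm moves only by the tool send_rows, never from a script. Its argument "steps" is a list of rows, each a list of 2 entries, a list of its own where there are three numbers: the shift along the world's x, y, z in units of 30 mm (1.0 is 30 mm), then the turn, a rotation vector about the world's x, y, z in rad. In form: [[[dx, dy, dz], [wx, wy, wz]], ...]. A call has 1 to 10 rows; each row is the pose to reach, as a shift and turn from the pose commanded when the call began; what a row does not reach only later rows make up. A row lasts 1/8 s, in which the tool goes at most 62.5 mm and 10.7 degrees, less where a joint would pass 70% of its speed; a pose out of reach is approached as far as the arm can. A call with a gripper value outside its range is refused whole. "fingers" is the closure, from 0 (fully open) to 1 (shut), set as the call begins (left out, the last holds). The fingers move at their own pace and stop on an object; "squeeze" is the grip in N (left out, the last holds). Time passes only in rows, so rows that repeat a pose let the fingers close. It gives the time, the measured TCP pose, the force, the opening and the grip force at its end, in the units of the state.
- sense(): the state, without advancing time (a new reading comes with each control period).
- snapshot(name): name is "scene" or "top" or "wrist"; returns a dict with "img" (400x640x3 uint8, red, green, blue), "K" (3x3 intrinsics, pixels), "k1" (the pictures are not rectified: a ray, as slopes to the right and down, at radius r is drawn at 1 + k1 r^2 times it, then the intrinsics apply), "pose" (4x4, takes a point from camera to world coordinates). Camera axes: x right, y up, looking along -z (the intrinsics and any distortion apply to the point x, -y, -z); pixel columns grow to the right and rows downward; lengths in mm; the calibration is good to about 2 mm. A picture is of the moment at which its call begins. There is no depth.
- order.hand_in(): hands the job in; it is judged then, once.
Trained networks look in the newest picture that a camera, given by its name, has taken for a name from the list of things; names that differ only in an ending like _2 or _b are one class to them, and where a whole thing is asked for, a point or a joint stands for the part that bears it (a point fixed in the world has none). Each returns a list of dicts, best first, with "confidence" (0 to 1); they miss things now and then, are a little off and sometimes report something else, mostly with a low value. They report only what shows in the picture. A call takes as long as a camera call. They do not tell look-alikes from the thing itself.
- finder.find_in(label, camera): "box" ([left, top, width, height] as shares, 0 to 1, of the picture: columns of its width, rows of its height, round what is visible of it).
- finder.trace(label, camera): "mask" (400x640 bool, what is visible of it) and "box" ([left, top, width, height] as shares, 0 to 1, of the picture: columns of its width, rows of its height, round what is visible of it).
- finder.pinpoint(label, camera): "at" ([column, row] as shares, 0 to 1, of the picture: columns of its width, rows of its height: a listed point, or the origin of a listed thing).
The state is a dict: "time": time; "joint_pos": joint angles; "qd": joint speeds; "joint_efforts": joint torques, N m; "tool_pos": TCP position; "tcp_rot": TCP orientation; "ft_force": force on the tool from outside, world axes, zero at the start; "wrist_torque": the same for the moment, N m; "finger_gap": finger opening in mm; "grip_force": force on a finger pad.
Only numpy, scipy, OpenCV 4.12 (cv2) and the standard library are available. Lean on these libraries where they do the work, as an engineer would, in place of code of your own. Each camera call takes 0.05 s, during which the arm holds its last target. There are 200 camera calls.

### The job

Take the small ladder section of the lifting stand by its black handle and raise it in its channels until its bottom rung has passed the gravity catch and the catch has dropped under it, then lower it until that rung sits on the catch, and let go so that it stays up. Do not drop, jam or force it at either end, and leave the things around the stand alone.

Things in the scene. Friction and masses are not known exactly. Their poses are not given: they have to be found in the camera images.
- stand: Fixed lifting stand: grey base plate 150 x 200 x 15 mm, two upright aluminium channels to 165 mm over the table, facing each other across y. Origin: centre of the plate's underside, z up; the catch is on the +x side. The section runs in the channels with 2.5 mm of play each way and light friction. Over 30 N between section and stand counts as forcing, jamming or dropping.
- catch_low (a point): Point of the stand midway between the channels, 45 mm above its origin: the pawl's lowest possible height. The dark catch head clamped on the channels' +x side sits 0 to 50 mm above this, not measured (seen or felt). Its steel pawl, 28 x 14 x 8 mm, reaches between the channels, is swung up by a rung rising from below, then falls back level by its weight and holds that rung.
- channel_top (a point): Point midway between the tops of the channels, 165 mm above the stand's origin. Above the pawl the catch head has two rubber buffers on springs (2.5 N per mm, 5 mm travel, then hard) that stop the section's lugs from above. Buffers are met about 23 mm above the rung's seat on the pawl; the pawl falls in once the rung is 10 to 16 mm above that seat.
- section: Loose ladder section, 0.5 to 0.75 kg: two rails 12 x 12 x 170 mm, 64 mm apart along y, rungs 8 mm thick, cross bar 140 x 14 mm along y at 170 to 182 mm with an upright 26 mm peg near each end, black handle on top. Origin: centre of its lower end; axes as the stand's. Starts parked on the base plate, origin 15 mm above the stand's; seated on the catch it is 18 to 68 mm higher.
- bottom_rung (a point): Middle of the section's bottom rung, 20 mm above its lower end (the other rungs are at 90 and 150 mm). Beside it on the +x side are two small stop lugs. The pawl starts between this rung and the next; nothing holds the section up until this rung has passed the pawl.
- handle (a point): Centre of the section's black handle: an upright block 16 mm thick (x) by 50 mm wide (y) by 45 mm tall, standing on the middle of the cross bar, to be taken from above across its 16 mm. Axes as the section's.
- water_bottle: Bystander: glass bottle with blue cap, 64 mm across, 190 mm tall, beside the stand. Origin at its foot.
- small_jar: Bystander: amber jar with black cap, 44 mm across, 60 mm tall. Origin at its foot.
- cork_ring: Bystander: flask ring of cork, 100 mm across, 25 mm tall, lying flat. Origin at its underside.
There are look-alikes about, which are no part of the job. Several things have the shape of the stand; the one meant has the colours described above.

How it is judged:
By the outcome, as a careful person would: the job done as asked, in the order asked, and still so for the second after the job is handed in, with the robot touching nothing.
It also fails if it takes over 40 s, if anything falls off the work surface, if the arm or the gripper's body presses on something with over 40 N, if the wrist force passes 120 N, or if a joint passes its speed limit or range.

## Working session

There is one attempt and no reset: what is moved stays moved. The work goes in short steps, Python scripts to look and compute and a tool call to move; the robot and the scene stay as the last step left them, time stands still between calls to the robot, and variables do not carry over. Pictures are saved under pics/ and viewed, at most 10 in all, crops included, and the job is handed in when it is done.

Besides the shell and the picture viewer there is one more tool, called after "Call:" as name(argument=value, ...), one argument or row to a line, values as JSON. send_rows: Moves the arm, as the interface text tells. Its arguments: {"type":"object","properties":{"steps":{"type":"array"},"fingers":{"type":"number"},"squeeze":{"type":"number"}},"required":["steps"]}

```bash
mkdir -p pics; cat > h.py <<'E'
import numpy as np, cv2
from bench import sense, snapshot, order, finder
def ray(s,px):
    K=np.array(s["K"]);d=np.array([(px[0]-K[0,2])/K[0,0],(px[1]-K[1,2])/K[1,1]]);u=d.copy()
    for _ in range(20): u=d/(1+s["k1"]*(u@u))
    P=np.array(s["pose"]);v=P[:3,:3]@np.array([u[0],-u[1],-1]);return P[:3,3],v/np.linalg.norm(v)
def onz(s,px,z):
    o,v=ray(s,px);return o+v*(z-o[2])/v[2]
def proj(s,X):
    P=np.array(s["pose"]);K=np.array(s["K"]);c=P[:3,:3].T@(np.array(X)-P[:3,3]);u=np.array([c[0],-c[1]])/-c[2]
    u=u*(1+s["k1"]*(u@u));return K[:2,:2]@u+K[:2,2]
def tri(rs):
    A=np.zeros((3,3));b=np.zeros(3)
    for o,v in rs:
        M=np.eye(3)-np.outer(v,v);A+=M;b+=M@o
    return np.linalg.solve(A,b)
def save(s,n): cv2.imwrite(f"pics/{n}.png",cv2.cvtColor(s["img"],cv2.COLOR_RGB2BGR))
E
python3 - <<'E'
from h import *
S={}
for c in("scene","top"):
    s=S[c]=snapshot(c);save(s,c+"1")
    print(c,np.round(np.array(s["pose"]),2).tolist())
    for l in("handle","channel_top","stand","section","catch_low","water_bottle","small_jar","cork_ring"):
        print(l,[(round(d["confidence"],2),np.round(np.array(d["at"])*[640,400],1).tolist()) for d in finder.pinpoint(l,c)[:4]])
i=np.hstack([S["scene"]["img"],S["top"]["img"]])
E
```

```text
scene [[-0.86, -0.28, 0.42, 983.95], [0.5, -0.5, 0.7, 796.39], [0.02, 0.82, 0.57, 766.95], [0.0, 0.0, 0.0, 1.0]]
handle [(0.97, [300.8, 186.8])]
channel_top [(0.97, [473.4, 272.2]), (0.92, [193.6, 167.4]), (0.74, [302.3, 203.0]), (0.68, [415.3, 194.9])]
stand [(0.92, [456.8, 326.3]), (0.72, [304.9, 254.4]), (0.65, [407.3, 244.4]), (0.63, [302.1, 244.2])]
section []
catch_low [(0.91, [276.7, 159.9]), (0.71, [463.3, 314.2]), (0.66, [303.9, 242.4]), (0.66, [199.2, 204.9])]
water_bottle [(0.74, [304.0, 202.3]), (0.71, [323.6, 312.2])]
small_jar [(0.53, [259.4, 207.4])]
cork_ring [(0.6, [323.7, 208.4])]
top [[-0.03, 0.99, -0.14, 343.37], [-1.0, -0.02, 0.02, 47.69], [0.01, 0.14, 0.99, 1542.62], [0.0, 0.0, 0.0, 1.0]]
handle [(0.71, [314.0, 177.7]), (0.31, [310.7, 192.0])]
channel_top [(0.87, [448.5, 222.0]), (0.82, [278.8, 273.1]), (0.7, [307.4, 183.2]), (0.65, [402.2, 121.3])]
stand [(0.94, [200.7, 248.0]), (0.84, [284.9, 271.4]), (0.66, [391.7, 135.6]), (0.65, [311.0, 186.6])]
section [(0.66, [313.4, 191.1]), (0.38, [253.4, 174.4])]
catch_low [(0.97, [437.1, 228.4]), (0.92, [399.3, 131.5]), (0.78, [281.0, 269.2]), (0.76, [197.5, 250.0])]
water_bottle [(0.69, [253.5, 174.8])]
small_jar [(0.7, [380.3, 184.3])]
cork_ring [(0.97, [356.2, 237.7])]
```

View pics/scene1.png

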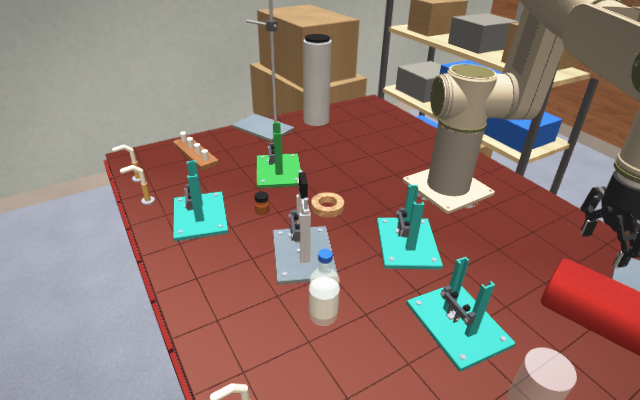

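View pics/top1.png

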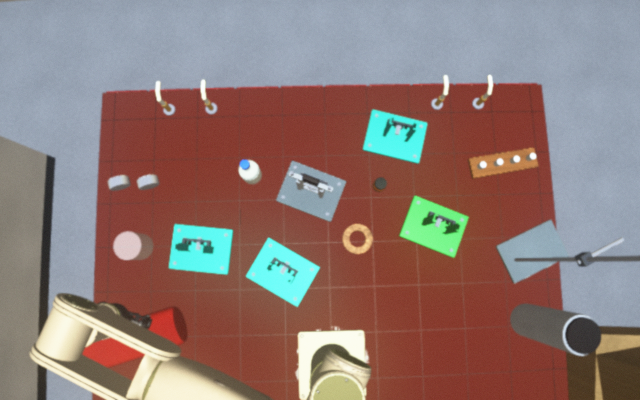

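The grey stand is at top (312,190) and scene (305,250). Its catch shows on the left of the channels in the scene view, at about (295,220). The handle is at scene (301,187) and top (314,178). Next I'll enlarge both and triangulate.

```bash
python3 - <<'E'
from h import *
a=snapshot("scene");b=snapshot("top")
ca=cv2.resize(a["img"][160:290,255:345],None,fx=4.4,fy=4.4,interpolation=2)
cb=cv2.resize(b["img"][150:230,270:350],None,fx=5,fy=5,interpolation=2)
o=np.zeros((600,800,3),np.uint8);o[:ca.shape[0],:396]=ca[:600];o[:400,400:800]=cb
cv2.imwrite("pics/crop.png",o[:,:,::-1])
print("handle",tri([ray(a,(300.8,186.8)),ray(b,(314,177.7))]))
print("chtop",tri([ray(a,(302.3,203)),ray(b,(307.4,183.2))]))
print("stand",tri([ray(a,(304.9,254.4)),ray(b,(311,186.6))]),onz(a,(304.9,254.4),0),onz(b,(311,186.6),0))
c=[onz(b,p,15) for p in((291,162),(347,178),(333,220),(277,203))]
print(np.round(c,0).tolist(),np.mean(c,0))
for i in range(4):
    d=c[(i+1)%4]-c[i];print(np.linalg.norm(d),np.degrees(np.arctan2(d[1],d[0])))
for n,s,p in(("bottle",b,(253.5,174.8)),("bottle",a,(323,318)),("jar",b,(380,184)),("cork",b,(356,238))): print(n,onz(s,p,0))
print(np.round(sense()["tcp_rot"],2),sense()["ft_force"])
E
```

```text
handle [581.56508707  44.96299999 210.41901703]
chtop [578.35086105  61.31057663 170.84136417]
stand [583.50735614  58.22502927   8.1437424 ] [572.38457571  56.82938051   0.        ] [592.39392649  52.93118221   0.        ]
[[677.0, 120.0, 15.0], [617.0, -71.0, 15.0], [474.0, -19.0, 15.0], [537.0, 169.0, 15.0]] [576.15589882  49.83580688  15.        ]
199.51079251461397 -107.55392206400293
151.78865295036883 159.93064879080532
197.8565254653865 71.66453417766964
149.0271498722621 -19.472413015386117
bottle [638.31497379 250.26366982   0.        ]
bottle [640.19700486 262.29593654   0.        ]
jar [ 595.92331338 -185.18621766    0.        ]
cork [412.43852432 -95.48438623   0.        ]
[-180.     -0.    159.96] [ 0.82698578  0.00738905 -0.10084776]
```

View pics/crop.png

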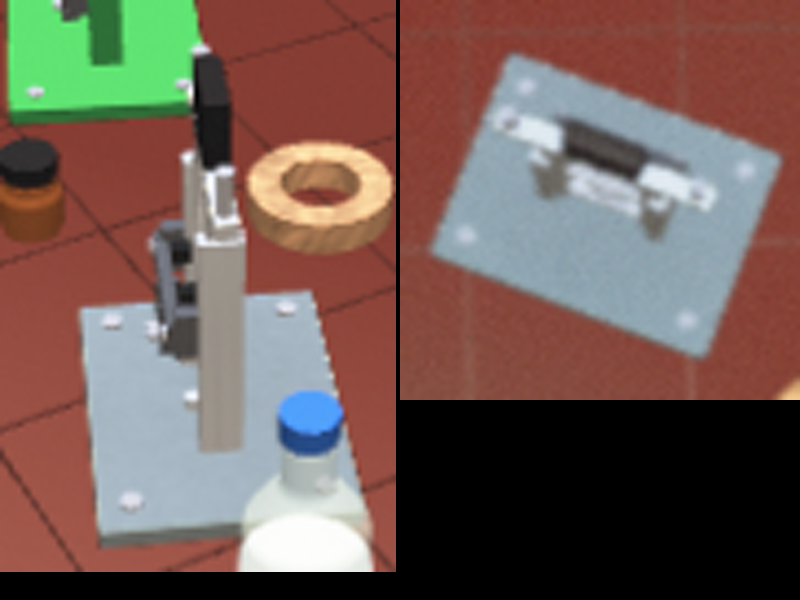

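The plate's edges put the stand's +x at about -19.5°, centred near (577,50). The catch is on the far, +x side. I'll move to hover over the handle.

Call:
send_rows(
  steps=[
    [[0,0,1.5],[0,0,0]],
    [[1.2,-1.7,2.3],[0,0,-0.15]],
    [[2.4,-3.4,2.3],[0,0,-0.31]],
    [[3.6,-5.1,2.3],[0,0,-0.47]],
    [[4.8,-6.8,2.3],[0,0,-0.63]],
    [[6.0,-8.5,2.3],[0,0,-0.79]],
    [[7.2,-10.2,2.3],[0,0,-0.95]],
    [[8.4,-11.9,2.3],[0,0,-1.11]],
    [[9.6,-13.6,2.3],[0,0,-1.27]],
    [[10.8,-15.3,2.3],[0,0,-1.43]],
  ],
  fingers=0,
  squeeze=40,
)

```text
time: 2.25
tool_pos: [528.6, 105.7, 300.6]
tcp_rot: [180.0, -0.0, 77.7]
ft_force: [0.3, 0.8, -0.4]
finger_gap: 85.7
grip_force: 0.0
```

Call:
send_rows(
  steps=[
    [[1.2,-1.4,0],[0,0,-0.12]],
    [[1.6,-1.9,0],[0,0,-0.12]],
    [[1.6,-1.9,0],[0,0,-0.12]],
  ],
)

```text
time: 2.62
tool_pos: [575.8, 49.8, 299.9]
tcp_rot: [-179.9, 0.0, 71.1]
ft_force: [-0.4, 1.2, 1.1]
finger_gap: 85.4
grip_force: 0.0
```

```bash
python3 - <<'E'
from h import *
t=sense();print(t["time"],np.round(t["tool_pos"],1),np.round(t["tcp_rot"],2),np.round(t["ft_force"],1),t["finger_gap"])
s=snapshot("wrist");save(s,"w1");b=snapshot("top")
print(np.round(np.array(s["pose"]),2).tolist())
for l in("handle","channel_top","stand","section","catch_low","bottom_rung"):
    print(l,[(round(d["confidence"],2),np.round(np.array(d["at"])*[640,400],1).tolist()) for d in finder.pinpoint(l,"wrist")[:3]])
E
```

```text
2.625 [575.8  49.8 299.9] [-179.95    0.     71.11] [-0.4  1.2  1.1] 85.3585333597512
[[0.95, 0.31, 0.1, 602.44], [-0.32, 0.9, 0.29, 123.19], [-0.0, -0.31, 0.95, 443.59], [0.0, 0.0, 0.0, 1.0]]
handle [(0.72, [320.9, 201.0])]
channel_top [(0.77, [318.4, 181.1])]
stand [(0.75, [104.6, 145.5]), (0.62, [317.3, 144.3])]
section []
catch_low [(0.8, [317.6, 155.1]), (0.78, [504.9, 309.6]), (0.73, [86.6, 151.0])]
bottom_rung []
```

View pics/w1.png

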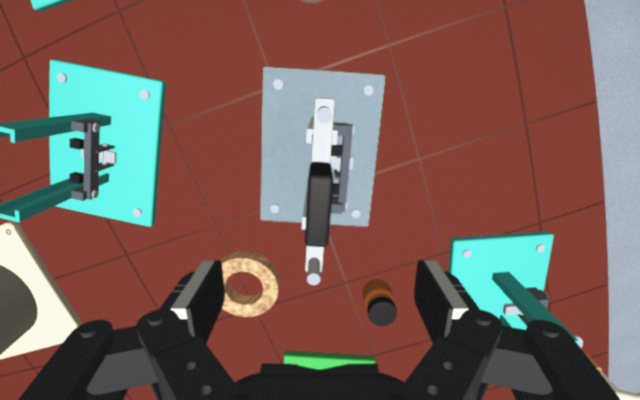

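The wrist view shows the handle at (320,167)-(318,245), the pegs at (324,105) and (314,279), and the plate corners at (264,68), (385,75), (368,226) and (261,219). I'll compute position and yaw from these.

```bash
python3 - <<'E'
from h import *
s=snapshot("wrist")
c=[onz(s,p,15) for p in((264,68),(385,75),(368,226),(261,219))]
print(np.mean(c,0))
for i in range(4):
    d=c[(i+1)%4]-c[i];print(np.linalg.norm(d),np.degrees(np.arctan2(d[1],d[0])))
p=[onz(s,q,223) for q in((324,106),(314,279))];d=p[0]-p[1];print(p,np.mean(p,0),np.linalg.norm(d),np.degrees(np.arctan2(d[1],d[0])))
print("handle",onz(s,(320.9,201),219.5),onz(s,(320.5,168),242),onz(s,(316.5,245),219))
for L in("handle",):
    m=finder.trace(L,"wrist")[0]; mm=m["mask"]; ys,xs=np.nonzero(mm);print(m["confidence"],xs.min(),xs.max(),ys.min(),ys.max(),xs.mean(),ys.mean(),onz(s,(xs.mean(),ys.mean()),225))
g=s["img"][180:232,300:345].sum(2)
for r in range(170,250,8):
    d=np.nonzero(s["img"][r,295:332].astype(int).sum(1)<200)[0];print(r,d.min()+295 if len(d) else None,d.max()+295 if len(d) else None)
E
```

```text
[578.60368618  54.45716836  15.        ]
147.39693997645327 -21.90396540463388
198.71921244171244 -112.38957167660456
148.44633896656106 157.15349073615616
196.28892672272573 67.30394509052371
[array([602.05717693, 115.61733373, 223.        ]), array([554.70077904,  -1.77912315, 223.        ])] [578.37897799  56.91910529 223.        ] 126.58813731399805 68.03141119055495
handle [579.23825475  54.3576643  219.5       ] [588.12352219  81.83919739 242.        ] [565.07095658  22.67604264 219.        ]
0.7 307 335 100 285 320.6660407725322 192.39940987124464 [581.62207621  62.01333668 225.        ]
170 312 331
178 311 331
186 310 312
194 309 331
202 309 331
210 309 331
218 309 330
226 309 330
234 307 330
242 306 329
```

Refined pose: centre (578.5,55), y-axis at 67.8°. I'll align, go down and grip lightly.

Call:
send_rows(
  steps=[
    [[0.03,0.245,0],[0,0,-0.06]],
    [[0.03,0.245,-1.0],[0,0,-0.06]],
    [[0.03,0.245,-2.0],[0,0,-0.06]],
    [[0.03,0.245,-2.7],[0,0,-0.06]],
    [[0.03,0.245,-3.1],[0,0,-0.06]],
    [[0.03,0.245,-3.1],[0,0,-0.06]],
  ],
  fingers=0.5,
)

```text
time: 3.88
tool_pos: [576.0, 57.9, 206.6]
tcp_rot: [-179.9, 0.0, 67.7]
ft_force: [0.0, 0.3, 0.3]
finger_gap: 43.0
grip_force: 0.0
```

```bash
python3 - <<'E'
from h import *
t=sense();print(t["time"],np.round(t["tool_pos"],1),np.round(t["tcp_rot"],2),np.round(t["ft_force"],1),t["finger_gap"])
s=snapshot("wrist")
o=cv2.resize(s["img"][80:380,140:500],None,fx=2,fy=2);cv2.imwrite("pics/w2.png",o[:,:,::-1])
E
```

```text
3.875 [576.   57.9 206.6] [-1.7992e+02  3.0000e-02  6.7720e+01] [0.  0.3 0.3] 43.014150679226375
```

View pics/w2.png

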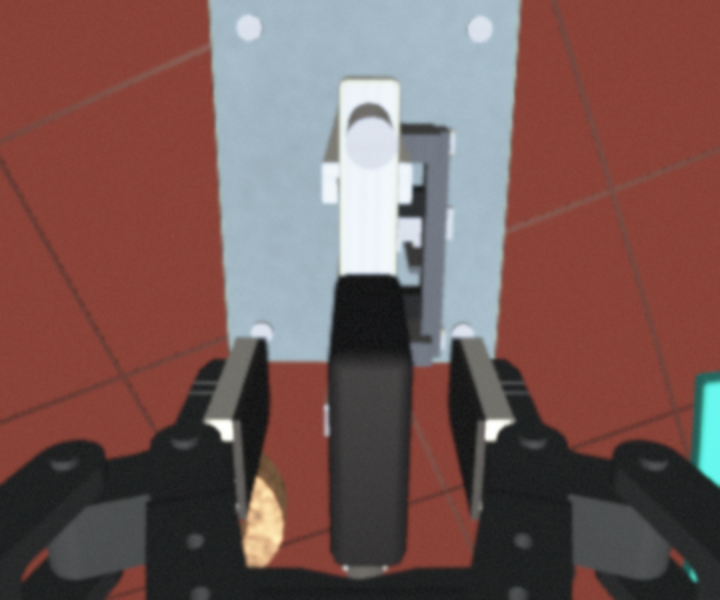

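The handle is parallel to the pads. It sits about 10 px right of their middle (370 against 360), so about 2.3 mm toward +x. I'll shift by that and close.

Call:
send_rows(
  steps=[
    [[0.08,-0.04,0],[0,0,0]],
    [[0.08,-0.04,0],[0,0,0]],
  ],
  fingers=0.65,
)

```text
time: 4.18
tool_pos: [579.6, 56.6, 208.4]
tcp_rot: [179.9, -0.0, 67.7]
ft_force: [0.7, 0.2, -0.0]
finger_gap: 29.7
grip_force: 0.0
```

Call:
send_rows(
  steps=[
    [[0,0,0],[0,0,0]],
    [[0,0,0],[0,0,0]],
    [[0,0,0],[0,0,0]],
    [[0,0,0],[0,0,0]],
  ],
  fingers=1,
  squeeze=40,
)

```text
time: 4.68
tool_pos: [579.1, 56.8, 208.0]
tcp_rot: [180.0, -0.0, 67.7]
ft_force: [-1.6, -0.8, 4.8]
finger_gap: 15.2
grip_force: 39.9
```

```bash
python3 - <<'E'
from h import *
t=sense();print(t["time"],np.round(t["tool_pos"],1),np.round(t["tcp_rot"],2),np.round(t["ft_force"],1),np.round(t["wrist_torque"],2),t["finger_gap"],t["grip_force"])
E
```

```text
4.675 [579.1  56.8 208. ] [ 1.7996e+02 -2.0000e-02  6.7720e+01] [-1.6 -0.8  4.8] [ 0.13  0.52 -0.01] 15.150119180497466 39.901397824287415
```

Gripped: gap 15.2 mm, forces small. A first 24 mm of lift is safe, since the buffers can't be met below 41 mm.

Call:
send_rows(
  steps=[
    [[0,0,0.1],[0,0,0]],
    [[0,0,0.2],[0,0,0]],
    [[0,0,0.3],[0,0,0]],
    [[0,0,0.4],[0,0,0]],
    [[0,0,0.5],[0,0,0]],
    [[0,0,0.6],[0,0,0]],
    [[0,0,0.7],[0,0,0]],
    [[0,0,0.8],[0,0,0]],
    [[0,0,0.8],[0,0,0]],
  ],
)

```text
time: 5.8
tool_pos: [579.1, 56.7, 231.7]
tcp_rot: [180.0, -0.0, 67.7]
ft_force: [-0.1, -0.1, -5.9]
finger_gap: 15.7
grip_force: 39.2
```

```bash
python3 - <<'E'
from h import *
t=sense();print(t["time"],np.round(t["tool_pos"],1),np.round(t["ft_force"],1),np.round(t["wrist_torque"],2),t["finger_gap"])
a=snapshot("scene");b=snapshot("wrist")
ca=cv2.resize(a["img"][170:280,265:335],None,fx=5.4,fy=5.4,interpolation=2)
cb=cv2.resize(b["img"][60:260,240:440],None,fx=2.1,fy=2.1,interpolation=2)
o=np.zeros((600,800,3),np.uint8);o[:594,:378]=ca;o[:420,380:800]=cb
c,s=np.cos(np.radians(-22.1)),np.sin(np.radians(-22.1))
W=lambda x,y,z:(578.5+c*x-s*y,55+s*x+c*y,z)
for x in(10,20,30):
  for z in(45,95,130): print(x,z,((proj(a,W(x,0,z))-[265,170])*5.4).round())
for z in(15,165): print("chan",z,((proj(a,W(0,40,z))-[265,170])*5.4).round())
cv2.imwrite("pics/lift1.png",o[:,:,::-1])
E
```

```text
5.8 [579.1  56.7 231.7] [-0.1 -0.1 -5.9] [-0.02 -0.07 -0.06] 15.651378297952878
10 45 [182. 389.]
10 95 [181. 307.]
10 130 [180. 247.]
20 45 [161. 391.]
20 95 [159. 309.]
20 130 [158. 249.]
30 45 [140. 393.]
30 95 [138. 310.]
30 130 [136. 250.]
chan 15 [213. 491.]
chan 165 [212. 236.]
```

View pics/lift1.png

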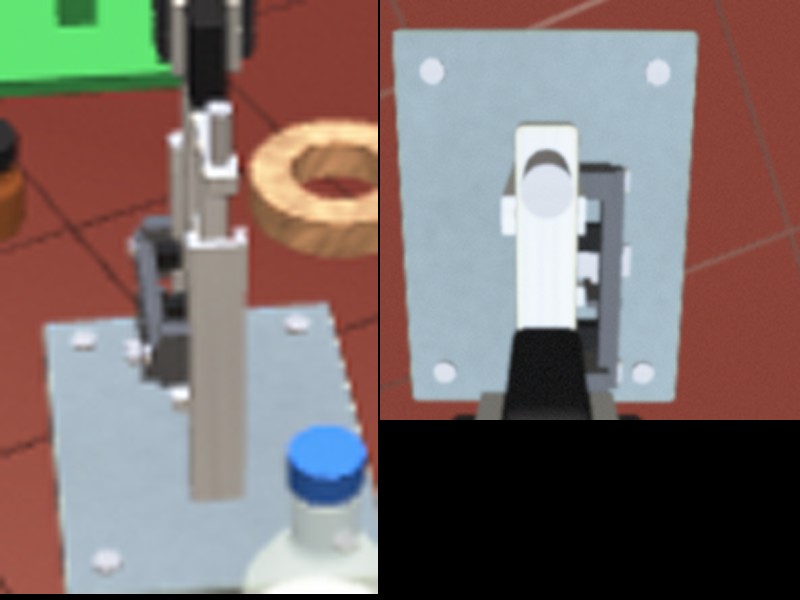

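Lifting at 5.9 N. The catch head spans about z 75-115 (crop rows 320-388), so the seat should be at least 40 mm of lift. I'll raise 21 mm more, then feel in small steps.

Call:
send_rows(
  steps=[
    [[0,0,0.1],[0,0,0]],
    [[0,0,0.2],[0,0,0]],
    [[0,0,0.3],[0,0,0]],
    [[0,0,0.4],[0,0,0]],
    [[0,0,0.5],[0,0,0]],
    [[0,0,0.6],[0,0,0]],
    [[0,0,0.7],[0,0,0]],
    [[0,0,0.7],[0,0,0]],
  ],
)

```text
time: 6.9
tool_pos: [579.0, 56.7, 252.7]
tcp_rot: [180.0, -0.0, 67.7]
ft_force: [-0.5, 0.9, -6.5]
finger_gap: 15.5
grip_force: 39.1
```

Call:
send_rows(
  steps=[
    [[0,0,0.07],[0,0,0]],
    [[0,0,0.13],[0,0,0]],
  ],
)

```text
time: 7.15
tool_pos: [578.8, 56.7, 256.2]
tcp_rot: [-180.0, 0.0, 67.7]
ft_force: [-0.6, -0.6, -6.7]
finger_gap: 15.8
grip_force: 39.1
```

Call:
send_rows(
  steps=[
    [[0,0,0.07],[0,0,0]],
    [[0,0,0.13],[0,0,0]],
  ],
)

```text
time: 7.4
tool_pos: [578.9, 56.7, 260.3]
tcp_rot: [180.0, -0.0, 67.7]
ft_force: [0.3, -0.5, -6.7]
finger_gap: 15.7
grip_force: 39.1
```

```bash
python3 - <<'E'
from h import *
t=sense();print(t["time"],np.round(t["tool_pos"],1),np.round(t["ft_force"],1),np.round(t["wrist_torque"],2),t["finger_gap"])
E
```

```text
7.4 [578.9  56.7 260.3] [ 0.3 -0.5 -6.7] [-0.01  0.03 -0.03] 15.68561399858839
```

Call:
send_rows(
  steps=[
    [[0,0,0.07],[0,0,0]],
    [[0,0,0.13],[0,0,0]],
  ],
)

```text
time: 7.65
tool_pos: [578.9, 56.7, 264.2]
tcp_rot: [180.0, -0.0, 67.7]
ft_force: [-0.4, -0.7, -7.1]
finger_gap: 15.4
grip_force: 39.1
```

Call:
send_rows(
  steps=[
    [[0,0,0.07],[0,0,0]],
    [[0,0,0.13],[0,0,0]],
  ],
)

```text
time: 7.9
tool_pos: [578.9, 56.7, 268.1]
tcp_rot: [180.0, -0.0, 67.7]
ft_force: [0.3, 0.5, -6.1]
finger_gap: 15.9
grip_force: 39.1
```

Call:
send_rows(
  steps=[
    [[0,0,0.07],[0,0,0]],
    [[0,0,0.13],[0,0,0]],
  ],
)

```text
time: 8.15
tool_pos: [578.9, 56.7, 272.0]
tcp_rot: [180.0, -0.0, 67.7]
ft_force: [0.3, -0.1, -6.6]
finger_gap: 15.7
grip_force: 39.1
```

Call:
send_rows(
  steps=[
    [[0,0,0.07],[0,0,0]],
    [[0,0,0.13],[0,0,0]],
  ],
)

```text
time: 8.4
tool_pos: [578.9, 56.7, 275.9]
tcp_rot: [180.0, -0.0, 67.7]
ft_force: [1.3, 0.4, -6.6]
finger_gap: 15.7
grip_force: 39.1
```

```bash
python3 - <<'E'
from h import *
a=snapshot("scene");b=snapshot("wrist")
ca=cv2.resize(a["img"][170:280,265:335],None,fx=5.4,fy=5.4,interpolation=2)
cb=cv2.resize(b["img"][60:260,240:440],None,fx=2.1,fy=2.1,interpolation=2)
o=np.zeros((600,800,3),np.uint8);o[:594,:378]=ca;o[:420,380:800]=cb
cv2.imwrite("pics/lift2.png",o[:,:,::-1])
E
```

```text
(no output)
```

View pics/lift2.png

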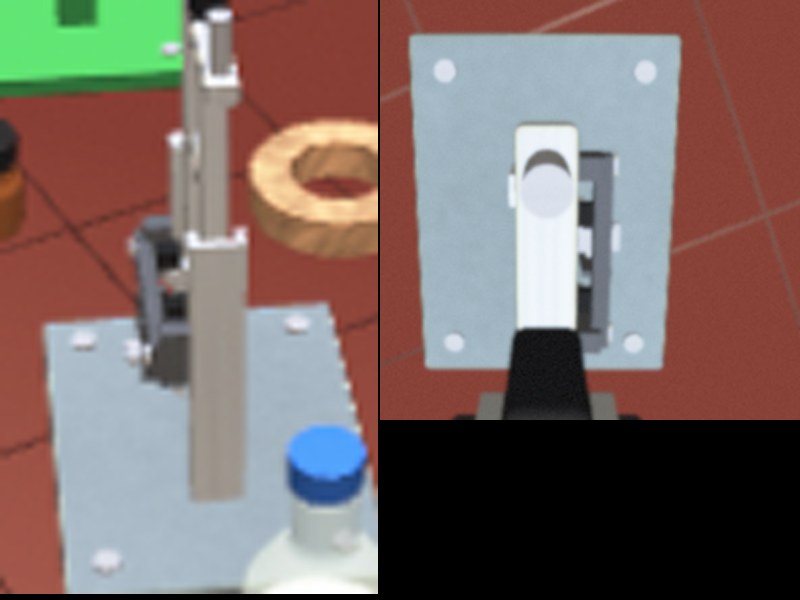

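Call:
send_rows(
  steps=[
    [[0,0,0.05],[0,0,0]],
    [[0,0,0.1],[0,0,0]],
  ],
)

```text
time: 8.75
tool_pos: [578.7, 56.7, 278.3]
tcp_rot: [-180.0, 0.0, 67.7]
ft_force: [0.7, -0.8, -10.4]
finger_gap: 15.5
grip_force: 39.0
```

Force has stepped to -10.4 N. It may be the buffers, so I'll confirm with 1 mm more.

Call:
send_rows(
  steps=[
    [[0,0,0.03],[0,0,0]],
    [[0,0,0.03],[0,0,0]],
  ],
)

```text
time: 9.0
tool_pos: [578.7, 56.7, 278.9]
tcp_rot: [-179.9, 0.0, 67.7]
ft_force: [0.6, 0.3, -11.4]
finger_gap: 15.6
grip_force: 39.1
```

The slope is spring-like: buffer contact is near TCP z 277, so the seat should be near 254 and the pawl dropped in at 264-270. Now I'll lower.

Call:
send_rows(
  steps=[
    [[0,0,-0.1],[0,0,0]],
    [[0,0,-0.2],[0,0,0]],
    [[0,0,-0.3],[0,0,0]],
    [[0,0,-0.4],[0,0,0]],
    [[0,0,-0.5],[0,0,0]],
    [[0,0,-0.6],[0,0,0]],
    [[0,0,-0.68],[0,0,0]],
    [[0,0,-0.72],[0,0,0]],
  ],
)

```text
time: 10.0
tool_pos: [578.8, 56.7, 257.8]
tcp_rot: [-180.0, 0.0, 67.7]
ft_force: [0.3, 0.2, -5.6]
finger_gap: 15.5
grip_force: 39.9
```

Call:
send_rows(
  steps=[
    [[0,0,-0.04],[0,0,0]],
    [[0,0,-0.07],[0,0,0]],
  ],
)

```text
time: 10.25
tool_pos: [578.9, 56.7, 255.9]
tcp_rot: [180.0, -0.0, 67.7]
ft_force: [-0.0, 0.0, -6.2]
finger_gap: 15.5
grip_force: 39.9
```

Call:
send_rows(
  steps=[
    [[0,0,-0.03],[0,0,0]],
    [[0,0,-0.05],[0,0,0]],
  ],
)

```text
time: 10.5
tool_pos: [578.9, 56.7, 254.3]
tcp_rot: [-180.0, -0.0, 67.7]
ft_force: [-0.2, -0.8, -6.4]
finger_gap: 15.8
grip_force: 39.9
```

Call:
send_rows(
  steps=[
    [[0,0,-0.03],[0,0,0]],
    [[0,0,-0.03],[0,0,0]],
  ],
)

```text
time: 10.75
tool_pos: [578.9, 56.7, 253.7]
tcp_rot: [180.0, -0.0, 67.7]
ft_force: [-0.2, -0.7, -5.1]
finger_gap: 15.8
grip_force: 40.0
```

Call:
send_rows(
  steps=[
    [[0,0,-0.02],[0,0,0]],
    [[0,0,-0.02],[0,0,0]],
  ],
)

```text
time: 11.0
tool_pos: [579.1, 56.7, 253.5]
tcp_rot: [180.0, -0.0, 67.7]
ft_force: [-1.1, 0.2, -1.4]
finger_gap: 15.5
grip_force: 40.5
```

Weight is coming off at 253.5, as predicted. A small step more.

Call:
send_rows(
  steps=[
    [[0,0,-0.015],[0,0,0]],
    [[0,0,-0.015],[0,0,0]],
  ],
)

```text
time: 11.25
tool_pos: [579.2, 56.7, 253.3]
tcp_rot: [179.9, -0.0, 67.7]
ft_force: [-1.9, 0.8, 2.9]
finger_gap: 15.5
grip_force: 41.1
```

The catch now carries the section, with 2.9 N of upward force on the tool. I'll release gently.

Call:
send_rows(
  steps=[
    [[0,0,0],[0,0,0]],
    [[0,0,0],[0,0,0]],
  ],
  squeeze=20,
)

```text
time: 11.5
tool_pos: [579.2, 56.7, 253.3]
tcp_rot: [179.9, -0.0, 67.7]
ft_force: [-1.8, 0.8, 5.8]
finger_gap: 15.8
grip_force: 41.5
```

Call:
send_rows(
  steps=[
    [[0,0,0],[0,0,0]],
    [[0,0,0],[0,0,0]],
    [[0,0,0],[0,0,0]],
    [[0,0,0],[0,0,0]],
  ],
  fingers=0.5,
)

```text
time: 12.0
tool_pos: [578.9, 56.7, 252.3]
tcp_rot: [-180.0, 0.0, 67.7]
ft_force: [0.4, -0.0, -0.2]
finger_gap: 42.5
grip_force: 0.0
```

```bash
python3 - <<'E'
from h import *
t=sense();print(t["time"],np.round(t["tool_pos"],1),np.round(t["ft_force"],1),t["finger_gap"])
a=snapshot("scene");b=snapshot("wrist")
ca=cv2.resize(a["img"][150:260,265:335],None,fx=5.4,fy=5.4,interpolation=2)
cb=cv2.resize(b["img"][60:380,160:480],None,fx=1.3,fy=1.3,interpolation=2)
o=np.zeros((600,800,3),np.uint8);o[:594,:378]=ca;o[:416,380:796]=cb
cv2.imwrite("pics/rel.png",o[:,:,::-1])
E
```

```text
12.0 [578.9  56.7 252.3] [ 0.4 -0.  -0.2] 42.52717850401978
```

View pics/rel.png

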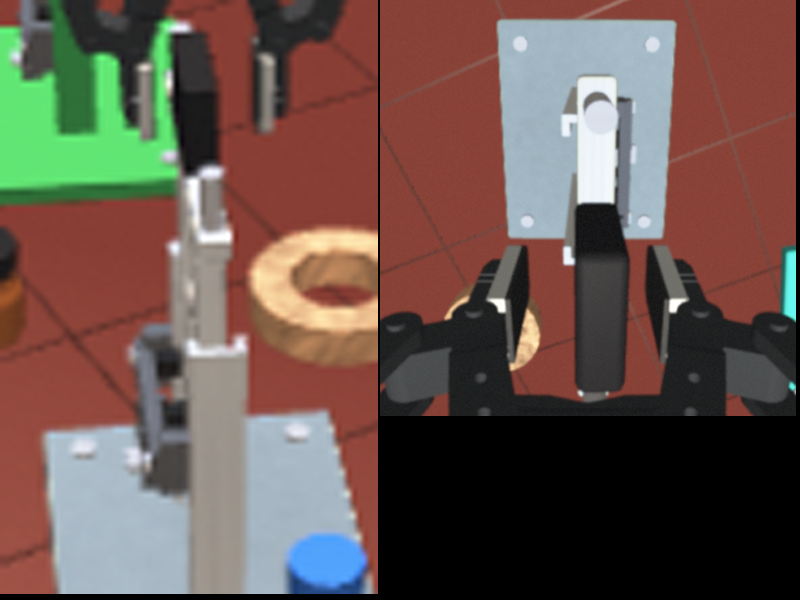

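The fingers are clear and the section stays up with its handle between the pads (crop 577-628, pads 525/648). I'll retreat straight up.

Call:
send_rows(
  steps=[
    [[-0.03,0,0.3],[0,0,0]],
    [[-0.03,0,0.8],[0,0,0]],
    [[-0.03,0,1.5],[0,0,0]],
    [[-0.03,0,2.3],[0,0,0]],
    [[-0.03,0,3.2],[0,0,0]],
    [[-0.03,0,3.6],[0,0,0]],
    [[-0.03,0,3.6],[0,0,0]],
    [[-0.03,0,3.6],[0,0,0]],
  ],
)

```text
time: 13.1
tool_pos: [577.7, 56.7, 359.3]
tcp_rot: [-179.9, 0.0, 67.7]
ft_force: [0.2, 0.5, 0.0]
finger_gap: 42.4
grip_force: 0.0
```

```bash
python3 - <<'E'
from h import *
t=sense();print(t["time"],np.round(t["tool_pos"],1),np.round(t["ft_force"],1),t["finger_gap"])
a=snapshot("scene")
ca=cv2.resize(a["img"][110:330,220:370],None,fx=2.7,fy=2.7,interpolation=2)
cv2.imwrite("pics/end.png",ca[:,:,::-1])
E
```

```text
13.1 [577.7  56.7 359.3] [0.2 0.5 0. ] 42.37775599848872
```

View pics/end.png

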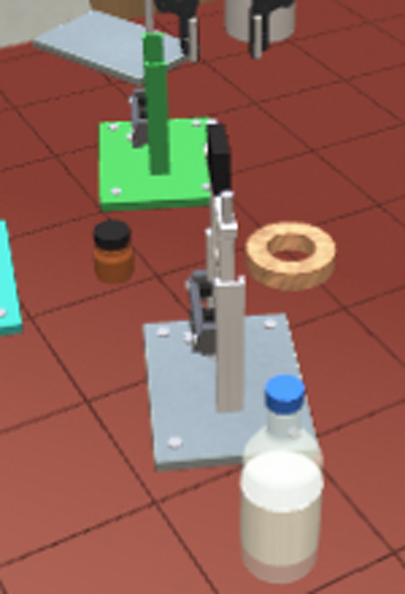

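The section stands raised on the catch (handle at crop (218,155)). The gripper is clear, and the bottle, jar and ring are untouched.

```bash
python3 -c "
from bench import order
print(order.hand_in())"
```

```text
the job is handed in; nothing more can be done
None
```

The ladder section's bottom rung is seated on the catch and the section is standing on its own, the gripper is clear, nothing around the stand was touched, and I handed the job in at about 13 s of robot time (no verdict came back).

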